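Tare the scale, check-weigh the hinge brackets and rack them

ROBOT

A 6-joint arm with a two-finger parallel gripper is mounted at the origin on the work surface. World frame = base frame: x ahead of the robot, y to its left, z up, the work surface at z = 0. Lengths are in m, angles in rad, forces in N, time in s.
With the tool pointing down it reaches from about 0.35 to 0.975 m from the base axis. Payload 7.1 kg.
Tool frame: the origin (TCP) lies at the very end of the fingers, on their centre line; the grasp point (between the pads) lies 19 mm behind it; z points along the fingers, y is the line along which they close (so a half turn about z gives the same grasp; the last joint's range is limited). The gripper opens to 88 mm and grips with 3 to 60 N. Pads are 20 mm wide; open, the fingers measure 115 mm over their backs; the gripper's body (75 mm by 178 mm) begins 61 mm behind the grasp point.
Start: joints at [1.174, 0.423, 1.63, -0, 1.089, -0.019], TCP at [0.231, 0.581, 0.202] pointing down, gripper open.
Joint ranges: [-3, 3], [-0.9, 2.11], [0.09, 2.58], [-1.31, 4.45], [0.11, 2.69], [-2.54, 2.54]. Speed limits (rad/s): [2.39, 2.39, 3.01, 3.14, 3.14, 3.14].

INTERFACE

Orientations are given as [roll, pitch, yaw] about the fixed x, y, z axes, in that order (R = Rz(yaw) Ry(pitch) Rx(roll)).
In Python, from bench import ctrl gives the robot as it stands.
- The arm moves only by the tool send_rows, never from a script. Its argument "deltas" is a list of rows, each a list of 5 numbers: the shift along the tool's x, y, z in cm, then the turn about the tool's z in degrees, then the finger opening in cm, from 0 to 8.78. A call has 1 to 10 rows; each row is the pose to reach, as a shift and turn from the pose commanded when the call began, along the tool's axes at that moment; what a row does not reach only later rows make up. A row lasts 1/12 s, in which the tool goes at most 41.7 mm and 7.16 degrees, less where a joint would pass 70% of its speed; a pose out of reach is approached as far as the arm can. A call with a gripper value outside its range is refused whole. The fingers move at their own pace and stop on an object; "force" is the grip in N (left out, the last holds). Time passes only in rows, so rows that repeat a pose let the fingers close. It gives the time, the measured TCP pose, the force, the opening and the grip force at its end, in the units of the state.
- ctrl.state(): the state, without advancing time (a new reading comes with each control period).
- ctrl.snapshot(name): name is "scene" or "side" or "wrist"; returns the picture (400x640x3 uint8, red, green, blue); there is no depth.
- ctrl.get_calibration(name): a dict with "fx", "fy", "cx", "cy" (pixels), "R" (3x3) and "t" (3): a world point X has camera coordinates R X + t. Camera axes: x right, y down, z forward; pixel columns grow to the right and rows downward; lengths in m; the calibration is good to about 2 mm. A picture is of the moment at which its call begins: read the wrist's pose just before it. get_calibration takes no time and is no camera call; for the wrist camera it gives the pose at the moment of the call.
- ctrl.hand_in(): hands the job in; it is judged then, once.
Trained networks look in the newest picture that a camera, given by its name, has taken for a name from the list of things; names that differ only in an ending like _2 or _b are one class to them, and where a whole thing is asked for, a point or a joint stands for the part that bears it (a point fixed in the world has none). Each returns a list of dicts, best first, with "conf" (0 to 1); they miss things now and then, are a little off and sometimes report something else, mostly with a low value. They report only what shows in the picture. A call takes as long as a camera call.
- ctrl.recognise(camera, name): "extent" ([left, top, right, bottom] in pixels, round what is visible of it).
- ctrl.silhouettes(camera, name): "region" (400x640 bool, what is visible of it) and "extent" ([left, top, right, bottom] in pixels, round what is visible of it).
The state is a dict: "time_s": time; "joint_pos": joint angles; "qd": joint speeds; "joint_efforts": joint torques, N m; "tool_pos": TCP position; "tcp_rot": TCP orientation; "contact_force": force on the tool from outside, world axes, zero at the start; "moment": the same for the moment, N m; "grip_width": opening from 0.0 (shut) to 1.0 (fully open); "grasp_force": force on a finger pad.
Only numpy, scipy, OpenCV 4.12 (cv2) and the standard library are available. Lean on these libraries where they do the work, as an engineer would, in place of code of your own. Each camera call takes 0.05 s, during which the arm holds its last target. There are 200 camera calls.

TASK

Clear the bench scale by standing the rivet jar in the middle of the cork coaster, then press the tare key once the pan is empty. Weigh the hinge brackets that are on the bench one at a time, red first, then yellow, then green: centre each on the round pan within about a centimetre, base down and no edge overhanging, let go for a second so that it settles alone there, then move it to the sloping rack. At the end the brackets stand side by side on the rack, lengthwise along the slope, bases flat and wholly on the deck, the jar is still on its coaster, and the other things on the bench are where they were.

Things in the scene. Friction and masses are not known exactly. Their poses are not given: they have to be found in the camera images.
- scale: grey bench scale, fixed; housing 200 x 140 x 40 mm, running from 130 mm in front (-x) to 70 mm behind (+x) of its origin, which lies on the bench under the pan's centre
- scale_pan (a point): centre of the top face of the scale's round steel pan: 120 mm across, flat, 52 mm above the bench, its axes those of the scale
- tare (a joint): the scale's orange spring tare key, pressed straight down: 0 up, 0.006 m fully down at about 5 N, springs back; it counts as pressed beyond 0.004
- tare_top (a point): centre of the top of the tare key, 26 mm across, at the front of the housing (100 mm towards the scale's -x and 38 mm towards its -y from the pan's centre)
- rack_deck: sloping aluminium rack, fixed: a flat deck 120 mm (x) by 204 mm (y) inside black rims; origin: centre of its upper face, 48 mm above the bench; x runs down the slope (0.30 rad), away from the robot, z square to the deck; a rim 10 mm above the deck closes the low end and the sides, the high end is open; room for three brackets side by side, 66 mm apart
- coaster: round cork coaster, fixed, 80 mm across and 8 mm thick, origin at the centre of its underside on the bench
- jar: closed jar of rivets, amber with a black cap, 54 mm across (no wider anywhere) and 60 mm tall, about 0.3 kg, origin at the centre of its underside; starts standing on the scale's pan
- red_bracket: red metal hinge bracket, about 0.2 kg: flat base 84 (x) x 50 (y) x 6 mm with one upright web along x in the middle, 60 mm long, 10 mm thick, its top 46 mm above the underside; origin at the centre of the underside, z up; may be absent
- yellow_bracket: yellow metal hinge bracket, about 0.2 kg: flat base 84 (x) x 50 (y) x 6 mm with one upright web along x in the middle, 60 mm long, 10 mm thick, its top 46 mm above the underside; origin at the centre of the underside, z up; may be absent
- green_bracket: green metal hinge bracket, about 0.2 kg: flat base 84 (x) x 50 (y) x 6 mm with one upright web along x in the middle, 60 mm long, 10 mm thick, its top 46 mm above the underside; origin at the centre of the underside, z up; may be absent
- wood_block: pine offcut, 90 x 90 x 70 mm, origin under its centre; a bystander to leave alone
- mouse: black computer mouse, 105 x 62 x 33 mm; a bystander to leave alone
- bit_case: open orange bit case, 160 x 85 x 30 mm; a bystander to leave alone

How it is judged:
On the way, in this order (a step that is already met when the one before it is completed fails the run):
1. the jar stands centred on the coaster, let go (horizontal distance between jar and coaster below 0.013 m and z of jar in the frame of coaster between 0.004 and 0.012 m and angle between jar's own z axis and vertical below 0.06 rad and linear speed of jar below 0.02 m/s and contact force between the fingers and jar below 0.1 N), for 0.2 s.
2. the tare key is pressed while the pan is empty (value of joint tare above 0.004 m and contact force between each of red_bracket, yellow_bracket, green_bracket, jar and scale below 0.1 N), for 0.05 s.
3. the red bracket rests alone, centred and let go on the pan (horizontal distance between red_bracket and scale_pan below 0.011 m and z of red_bracket in the frame of scale_pan between -0.004 and 0.004 m and angle between red_bracket's own z axis and vertical below 0.06 rad and linear speed of red_bracket below 0.02 m/s and contact force between the fingers and red_bracket below 0.1 N and horizontal distance between red_bracket and yellow_bracket above 0.085 m and horizontal distance between red_bracket and green_bracket above 0.085 m and horizontal distance between red_bracket and jar above 0.085 m), for 0.5 s.
4. the yellow bracket rests alone, centred and let go on the pan (horizontal distance between yellow_bracket and scale_pan below 0.011 m and z of yellow_bracket in the frame of scale_pan between -0.004 and 0.004 m and angle between yellow_bracket's own z axis and vertical below 0.06 rad and linear speed of yellow_bracket below 0.02 m/s and contact force between the fingers and yellow_bracket below 0.1 N and horizontal distance between yellow_bracket and red_bracket above 0.085 m and horizontal distance between yellow_bracket and green_bracket above 0.085 m and horizontal distance between yellow_bracket and jar above 0.085 m), for 0.5 s.
5. the green bracket rests alone, centred and let go on the pan (horizontal distance between green_bracket and scale_pan below 0.011 m and z of green_bracket in the frame of scale_pan between -0.004 and 0.004 m and angle between green_bracket's own z axis and vertical below 0.06 rad and linear speed of green_bracket below 0.02 m/s and contact force between the fingers and green_bracket below 0.1 N and horizontal distance between green_bracket and red_bracket above 0.085 m and horizontal distance between green_bracket and yellow_bracket above 0.085 m and horizontal distance between green_bracket and jar above 0.085 m), for 0.5 s.
At the end, for the whole second after the job is handed in: Every bracket present rests base-flat on the rack's deck (within 4 mm and 0.07 rad), lengthwise along the slope within 0.25 rad, its base within the deck's edges (origin -21 to +26 mm down the slope and within 80 mm across); the jar stands on the coaster within 13 mm of its centre; all at rest (horizontal distance between jar and coaster below 0.013 m and z of jar in the frame of coaster between 0.004 and 0.012 m and angle between jar's own z axis and vertical below 0.06 rad and linear speed of each of jar, red_bracket, yellow_bracket, green_bracket below 0.02 m/s and x of red_bracket in the frame of rack_deck between -0.021 and 0.026 m and y of red_bracket in the frame of rack_deck between -0.08 and 0.08 m and z of red_bracket in the frame of rack_deck between -0.004 and 0.004 m and angle between the z axis of each of red_bracket, yellow_bracket, green_bracket and the z axis of rack_deck, either way round below 0.07 rad and angle between the x axis of each of red_bracket, yellow_bracket, green_bracket and the x axis of rack_deck, either way round below 0.25 rad and x of yellow_bracket in the frame of rack_deck between -0.021 and 0.026 m and y of yellow_bracket in the frame of rack_deck between -0.08 and 0.08 m and z of yellow_bracket in the frame of rack_deck between -0.004 and 0.004 m and x of green_bracket in the frame of rack_deck between -0.021 and 0.026 m and y of green_bracket in the frame of rack_deck between -0.08 and 0.08 m and z of green_bracket in the frame of rack_deck between -0.004 and 0.004 m); the robot touches nothing.
It fails at once if a bystander (offcut, mouse or bit case) is moved more than 30 mm (distance of any of wood_block, mouse, bit_case from where it was at the start of the episode above 0.03 m).
Of red_bracket, yellow_bracket, green_bracket only 2 to 3 are there at a start; the rules pass over those that are not, and their reading is None.
At some moment in a run one of red_bracket, yellow_bracket, green_bracket may be knocked a few centimetres aside while the robot is not near it.
It also fails if it takes over 210 s, if anything falls off the work surface, if the arm or the gripper's body presses on something with over 40 N, if the wrist force passes 120 N, or if a joint passes its speed limit or range.

## Working session

There is one attempt and no reset: what is moved stays moved. The work goes in short steps, Python scripts to look and compute and a tool call to move; the robot and the scene stay as the last step left them, time stands still between calls to the robot, and variables do not carry over. Pictures are saved under pics/ and viewed, at most 14 in all, crops included, and the job is handed in when it is done.

Besides the shell and the picture viewer there is one more tool, called after "Emit:" by a JSON object that holds its "fn" and its "kwargs". send_rows: Moves the arm, as the interface text tells. Its arguments: {"type":"object","properties":{"deltas":{"type":"array"},"force":{"type":"number"}},"required":["deltas"]}

```bash
ls; mkdir -p pics; python3 - <<'E'
from bench import ctrl
import cv2
s=ctrl.state(); print(s)
for n in ["scene","side"]:
    im=ctrl.snapshot(n); cv2.imwrite(f"pics/{n}0.png",im[:,:,::-1])
    c=ctrl.get_calibration(n); print(n,c)
    for k in ["scale","rack_deck","coaster","jar","red_bracket","yellow_bracket","green_bracket","wood_block","mouse","bit_case","tare"]:
        print(k,[(round(d["conf"],2),[int(v) for v in d["extent"]]) for d in ctrl.recognise(n,k)][:3])
E
```

```text
pics
{'time_s': 0.0, 'joint_pos': array([ 1.17398245e+00,  4.23807152e-01,  1.63070551e+00,  7.63347995e-06,
        1.08861610e+00, -1.90384528e-02]), 'qd': array([-1.30068449e-03, -1.70356848e-05,  9.65051114e-04, -2.62441670e-04,
        5.77257435e-04,  3.55569045e-04]), 'joint_efforts': array([ 1.45065192e-04, -5.44603801e+01, -2.73660725e+01,  6.42822054e-02,
        2.27578398e-02, -1.28432598e-04]), 'tool_pos': array([0.23029724, 0.5803759 , 0.20171667]), 'tcp_rot': array([-3.14005696e+00, -3.59997739e-05,  2.76381366e+00]), 'contact_force': array([ 0.40442325, -0.02822803, -0.26936063]), 'moment': array([ 0.04091263,  0.0194849 , -0.02400414]), 'grasp_force': 0.0, 'grip_width': 1.003073993388262}
scene {'fx': 384.55963781066964, 'fy': 384.55963781066964, 'cx': 321.2666051667793, 'cy': 202.74870488820292, 'R': array([[ 0.31595152,  0.94866956,  0.01416711],
       [ 0.80310267, -0.25946076, -0.53638253],
       [-0.50517397,  0.18084852, -0.84385607]]), 't': array([-0.2250507 , -0.43959066,  1.41740146])}
scale [(0.72, [263, 161, 321, 231])]
rack_deck [(0.95, [139, 177, 220, 
[... 453 characters left out ...]
: array([[ 0.83233496, -0.55398555,  0.0178473 ],
       [-0.34292426, -0.53998897, -0.76864482],
       [ 0.43545547,  0.63364968, -0.63942679]]), 't': array([-0.49950341,  0.270743  ,  0.928981  ])}
scale [(0.75, [258, 200, 347, 258])]
rack_deck [(0.64, [329, 254, 419, 360])]
coaster [(0.64, [274, 171, 300, 188])]
jar [(0.75, [300, 190, 323, 218])]
red_bracket [(0.6, [245, 138, 272, 164])]
yellow_bracket [(0.91, [235, 185, 260, 213])]
green_bracket [(0.91, [201, 161, 224, 179])]
wood_block [(0.73, [344, 157, 385, 198]), (0.69, [382, 198, 412, 227])]
mouse [(0.89, [383, 197, 411, 227])]
bit_case [(0.74, [298, 139, 350, 165])]
tare [(0.74, [299, 136, 347, 167]), (0.51, [278, 228, 287, 238])]
```

```bash
cat > h.py <<'E'
from bench import ctrl
import cv2, numpy as np
from scipy.spatial.transform import Rotation as Ro
def ray(c,u,v,z):
    """world point at height z seen at pixel"""
    d=c["R"].T@np.array([(u-c["cx"])/c["fx"],(v-c["cy"])/c["fy"],1.]); o=-c["R"].T@c["t"]
    return o+d*(z-o[2])/d[2]
def proj(c,X):
    p=np.atleast_2d(X)@c["R"].T+c["t"]; return np.c_[p[:,0]/p[:,2]*c["fx"]+c["cx"],p[:,1]/p[:,2]*c["fy"]+c["cy"]]
def go(xyz,yaw=None):
    """cm shift in tool axes & turn deg to reach TCP xyz with tool-yaw (mod 180)"""
    s=ctrl.state(); R=Ro.from_euler("xyz",s["tcp_rot"]).as_matrix()
    d=R.T@(np.array(xyz)-s["tool_pos"])*100
    y=s["tcp_rot"][2]
    t=0 if yaw is None else (-(np.degrees(yaw-y))+90)%180-90   # tool z down: turn about tool z = -yaw
    print("go",np.round(d,2),"turn",round(t,1),"yaw now",round(np.degrees(y),1))
E
python3 - <<'E'
from h import *
ims=[]
for n,(l,t,r,b) in {"scene":(130,110,450,310),"side":(190,120,430,370)}.items():
    im=cv2.imread(f"pics/{n}0.png")[t:b,l:r]; ims.append(cv2.resize(im,None,fx=2.4,fy=2.4,interpolation=cv2.INTER_CUBIC))
    cv2.imwrite(f"pics/{n}0c.png",ims[-1])
S={"scene":{"jar":(293.5,185),"coaster":(370,200),"red":(420.5,180),"yellow":(347.5,161.5),"green":(391.5,140.5),"rack":(180,218),"block":(350,265),"bit":(416,248)},
"side":{"jar":(311,197),"coaster":(287,179),"red":(258,151),"yellow":(247,199),"green":(212.5,170),"rack":(374,307),"block":(365,175),"bit":(324,152),"mouse":(397,212)}}
Z=dict(jar=.1,coaster=.008,red=.02,yellow=.02,green=.02,rack=.048,block=.04,bit=.015,mouse=.015)
for n in S:
    c=ctrl.get_calibration(n)
    for k,p in S[n].items(): print(n,k,ray(c,*p,Z[k]).round(3))
E
```

```text
scene jar [ 0.545 -0.026  0.1  ]
scene coaster [0.603 0.188 0.008]
scene red [0.59  0.358 0.02 ]
scene yellow [0.456 0.172 0.02 ]
scene green [0.418 0.338 0.02 ]
scene rack [ 0.52  -0.344  0.048]
scene block [0.791 0.051 0.04 ]
scene bit [0.791 0.246 0.015]
side jar [ 0.562 -0.019  0.1  ]
side coaster [0.605 0.187 0.008]
side red [0.593 0.361 0.02 ]
side yellow [0.45  0.153 0.02 ]
side green [0.42  0.342 0.02 ]
side rack [ 0.511 -0.354  0.048]
side block [0.801 0.038 0.04 ]
side bit [0.785 0.242 0.015]
side mouse [ 0.791 -0.125  0.015]
```

View pics/scene0c.png

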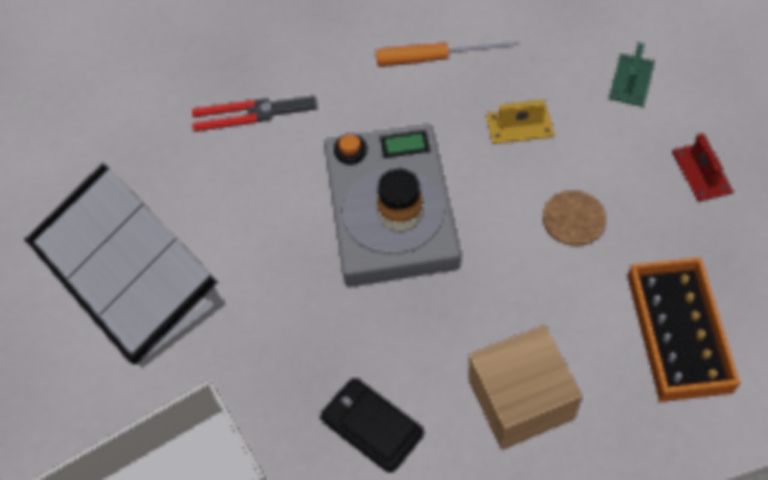

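View pics/side0c.png

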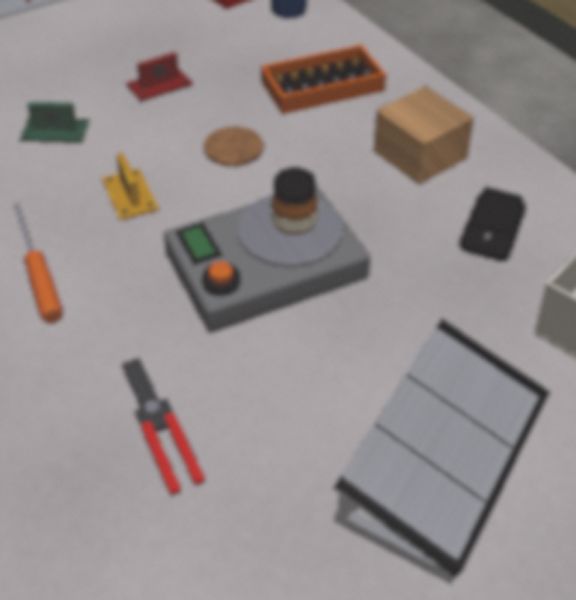

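```bash
cat >> h.py <<'E'
from scipy.optimize import minimize
def box(x0,x1,y0,y1,z0,z1): return np.array([[x,y,z] for x in (x0,x1) for y in (y0,y1) for z in (z0,z1)])
def cyl(r,z0,z1,x=0,y=0):
    a=np.linspace(0,2*np.pi,40); return np.vstack([np.c_[x+r*np.cos(a),y+r*np.sin(a),0*a+z] for z in (z0,z1)])
BR=[box(-.042,.042,-.025,.025,0,.006),box(-.03,.03,-.005,.005,0,.046)]
JAR=[cyl(.027,0,.06)]; COA=[cyl(.04,0,.008)]
SC=[box(-.13,.07,-.07,.07,0,.04),cyl(.06,.04,.052),cyl(.013,.04,.046,-.1,-.038)]
RK=[box(-.06,.066,-.108,.108,-.006,0),box(.06,.066,-.108,.108,-.006,.01),box(-.06,.066,-.108,-.102,-.006,.01),box(-.06,.066,.102,.108,-.006,.01)]
def wpts(P,p,z,tilt=0):
    R=Ro.from_euler("zy",[p[2] if len(p)>2 else 0,0]).as_matrix()@Ro.from_euler("y",tilt).as_matrix()
    return P@R.T+[p[0],p[1],z]
K=4
def render(c,model,p,z,roi,tilt=0):
    l,t,r,b=roi; m=np.zeros(((b-t)*K,(r-l)*K),np.uint8)
    for P in model:
        q=(proj(c,wpts(P,p,z,tilt))+0.5-[l,t])*K
        cv2.fillConvexPoly(m,cv2.convexHull(np.round(q*16).astype(np.int32)),255,shift=4)
    return cv2.resize(m,(r-l,b-t),interpolation=cv2.INTER_AREA)/255.
def sil(cam,name):
    d=ctrl.silhouettes(cam,name); return d[0] if d else None
def fit(obs,model,p0,z,tilt=0,pad=12):
    """obs: list of (calib, region, ignore or None)"""
    A=[]
    for c,g,ig in obs:
        ys,xs=np.where(g); roi=(max(xs.min()-pad,0),max(ys.min()-pad,0),min(xs.max()+pad,640),min(ys.max()+pad,400))
        s=np.s_[roi[1]:roi[3],roi[0]:roi[2]]; A.append((c,g[s].astype(float),1. if ig is None else 1.-ig[s],roi))
    def L(p):
        return sum((abs(render(c,model,p,z,roi,tilt)-g)*w).sum()/(g*w).sum() for c,g,w,roi in A)/len(A)
    best=None
    for y in ([None] if len(p0)<3 else p0[2]+np.arange(-75,90,15)*np.pi/180 if pad>11 else p0[2]+np.array([-.1,0,.1])):
        q=np.array(p0,float) if y is None else np.array([p0[0],p0[1],y])
        sx=np.vstack([q]+[q+e for e in np.diag([.012,.012,.15][:len(q)])])
        r=minimize(L,q,method="Nelder-Mead",options=dict(initial_simplex=sx,xatol=2e-4,fatol=1e-4,maxiter=150))
        if best is None or r.fun<best.fun: best=r
    return best.x,best.fun
E
cat > f1.py <<'E'
from h import *
C={n:ctrl.get_calibration(n) for n in("scene","side")}; G={}
for n in C:
    for k in ["scale","rack_deck","coaster","jar","red_bracket","yellow_bracket","green_bracket"]: G[n,k]=sil(n,k)
def f(k,model,p0,z,ig=None,tilt=0):
    for cs in (["scene"],["side"],["scene","side"]):
        o=[(C[n],G[n,k]["region"],cv2.dilate(G[n,ig]["region"].astype(np.uint8),np.ones((3,3))) if ig else None) for n in cs if G[n,k]]
        if o:
            x,l=fit(o,model,p0,z,tilt); print(k,cs,x.round(4),round(l,3))
f("red_bracket",BR,[.59,.36,0],0);f("yellow_bracket",BR,[.452,.16,0],0);f("green_bracket",BR,[.42,.34,0],0)
f("jar",JAR,[.555,-.023],.052); f("coaster",COA,[.604,.188],0); f("scale",SC,[.55,-.03,0.2],0,"jar"); f("rack_deck",RK,[.515,-.35,0],.048,tilt=.3)
E
python3 f1.py
```

```text
red_bracket ['scene'] [ 0.5826  0.3723 -0.109 ] 0.159
red_bracket ['side'] [ 0.5902  0.3705 -0.0105] 0.078
red_bracket ['scene', 'side'] [ 0.5879  0.3705 -0.0706] 0.159
yellow_bracket ['scene'] [0.4419 0.1741 1.3961] 0.059
yellow_bracket ['side'] [ 0.4477  0.175  -1.7693] 0.133
yellow_bracket ['scene', 'side'] [ 0.4456  0.1735 -1.7688] 0.152
green_bracket ['scene'] [ 0.4156  0.3478 -0.6209] 0.187
green_bracket ['side'] [ 0.4211  0.3492 -0.5704] 0.086
green_bracket ['scene', 'side'] [ 0.4193  0.3469 -0.6431] 0.16
jar ['scene'] [ 0.5615 -0.0233] 0.201
jar ['side'] [ 0.5644 -0.0215] 0.155
jar ['scene', 'side'] [ 0.5636 -0.0239] 0.178
coaster ['scene'] [0.6009 0.1872] 0.038
coaster ['side'] [0.6081 0.1871] 0.063
coaster ['scene', 'side'] [0.6042 0.1873] 0.115
scale ['scene'] [ 0.5477 -0.0292 -0.1306] 0.049
scale ['side'] [ 0.5561 -0.028  -0.1274] 0.058
scale ['scene', 'side'] [ 0.5515 -0.0294 -0.1323] 0.066
rack_deck ['scene'] [ 0.5175 -0.343  -1.112 ] 0.026
rack_deck ['side'] [ 0.5225 -0.3432 -1.1134] 0.019
rack_deck ['scene', 'side'] [ 0.5202 -0.3432 -1.1097] 0.04
```

```bash
python3 - <<'E'
from h import *
c=ctrl.get_calibration("wrist"); print((-c["R"].T@c["t"]).round(3),c["R"].round(2),c["fx"],ctrl.state()["tool_pos"])
go([.48,.27,.36],None)
E
```

```text
[0.16  0.608 0.384] [[ 0.37  0.93 -0.  ]
 [ 0.89 -0.35  0.28]
 [ 0.26 -0.1  -0.96]] 350.43384180507445 [0.23052985 0.58093837 0.20247133]
go [-34.66 -19.7  -15.75] turn 0 yaw now 158.4
```

Emit:
{"fn": "send_rows", "kwargs": {"deltas": [[0,0,-8,0,8.78],[-34.6,-19.7,-15.7,0,8.78],[-34.6,-19.7,-15.7,0,8.78],[-34.6,-19.7,-15.7,0,8.78],[-34.6,-19.7,-15.7,0,8.78],[-34.6,-19.7,-15.7,0,8.78],[-34.6,-19.7,-15.7,0,8.78],[-34.6,-19.7,-15.7,0,8.78],[-34.6,-19.7,-15.7,0,8.78],[-34.6,-19.7,-15.7,0,8.78]]}}

```text
time_s: 2.73
tool_pos: [0.4566, 0.2981, 0.3493]
tcp_rot: [3.141, 0.0, 2.764]
contact_force: [1.0, 1.7, -0.4]
grip_width: 1.0
grasp_force: 0.0
```

Emit:
{"fn": "send_rows", "kwargs": {"deltas": [[0,0,0,0,8.78],[0,0,0,0,8.78],[0,0,0,0,8.78]]}}

```text
time_s: 2.98
tool_pos: [0.4553, 0.2999, 0.3482]
tcp_rot: [-3.142, -0.001, 2.763]
contact_force: [-0.8, 1.2, -0.6]
grip_width: 1.0
grasp_force: 0.0
```

```bash
cat > f2.py <<'E'
from h import *
import sys,time
M={"red":("red_bracket",BR,[.589,.37,-.05],0),"yellow":("yellow_bracket",BR,[.446,.174,1.37],0),"green":("green_bracket",BR,[.42,.348,-.6],0),
"coaster":("coaster",COA,[.604,.187],0),"jar":("jar",JAR,[.563,-.023],.052),"scale":("scale",SC,[.551,-.029,-.13],0),"rack":("rack_deck",RK,[.52,-.343,-1.11],.048)}
def look(ks,pic=None,cam="wrist",ig=None,pad=10,p0={}):
    st=ctrl.state(); c=ctrl.get_calibration(cam); im=ctrl.snapshot(cam); print(cam,"tcp",st["tool_pos"].round(3),"q6",round(st["joint_pos"][5],2))
    if pic: cv2.imwrite(f"pics/{pic}.png",im[:,:,::-1])
    ign=None
    if ig:
        d=sil(cam,ig); ign=cv2.dilate(d["region"].astype(np.uint8),np.ones((5,5))) if d else None
    for k in ks:
        n,m,p,z=M[k]; p=p0.get(k,p); d=sil(cam,n)
        if d is None: print(k,None); continue
        try:
            x,l=fit([(c,d["region"],ign)],m,p,z,.3 if k=="rack" else 0,pad)
            print(k,x.round(4),"loss",round(l,3),"conf",round(d["conf"],2),[int(v) for v in d["extent"]])
        except Exception as e: print(k,"err",e)
    return im
if __name__=="__main__": look(sys.argv[2:],sys.argv[1])
E
python3 f2.py w1 red yellow green coaster jar scale
```

```text
wrist tcp [0.455 0.3   0.348] q6 -0.63
red [ 0.5871  0.3682 -0.0256] loss 0.048 conf 0.67 [363, 177, 409, 231]
yellow [0.4456 0.1717 1.4068] loss 0.031 conf 0.56 [207, 147, 267, 190]
green [ 0.4182  0.3449 -0.6005] loss 0.028 conf 0.68 [311, 76, 359, 145]
coaster [0.6034 0.1842] loss 0.055 conf 0.59 [260, 235, 308, 278]
jar [ 0.614 -0.083] loss 1.0 conf 0.63 [132, 278, 154, 297]
scale [ 0.5538 -0.0337 -0.13  ] loss 0.296 conf 0.66 [66, 189, 185, 278]
```

View pics/w1.png

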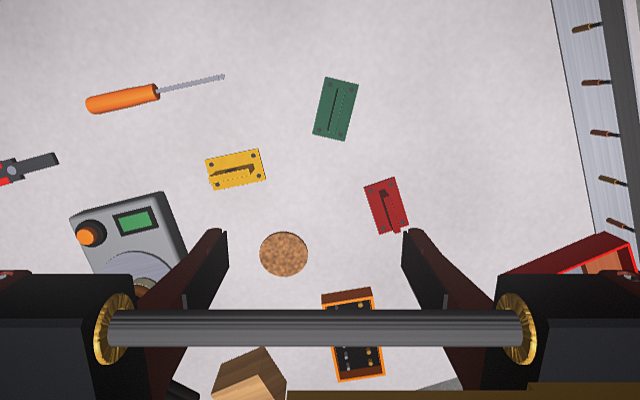

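```bash
python3 - <<'E'
from h import *
go([.47,-.14,.36],None)
E
```

```text
go [-17.58 -40.43  -1.17] turn 0 yaw now 158.4
```

Emit:
{"fn": "send_rows", "kwargs": {"deltas": [[-17.5,-40.4,-1.2,0,8.78],[-17.5,-40.4,-1.2,0,8.78],[-17.5,-40.4,-1.2,0,8.78],[-17.5,-40.4,-1.2,0,8.78],[-17.5,-40.4,-1.2,0,8.78],[-17.5,-40.4,-1.2,0,8.78],[-17.5,-40.4,-1.2,0,8.78],[-17.5,-40.4,-1.2,0,8.78],[-17.5,-40.4,-1.2,0,8.78],[-17.5,-40.4,-1.2,0,8.78]]}}

```text
time_s: 4.17
tool_pos: [0.4683, -0.1181, 0.3601]
tcp_rot: [3.141, 0.0, 2.765]
contact_force: [0.3, 0.6, -0.2]
grip_width: 0.997
grasp_force: 0.0
```

Emit:
{"fn": "send_rows", "kwargs": {"deltas": [[0,0,0,0,8.78],[0,0,0,0,8.78],[0,0,0,0,8.78],[0,0,0,0,8.78]]}}

```text
time_s: 4.5
tool_pos: [0.4686, -0.1153, 0.3597]
tcp_rot: [3.141, -0.0, 2.765]
contact_force: [0.4, 0.5, -0.2]
grip_width: 1.001
grasp_force: 0.0
```

```bash
python3 - <<'E'
from f2 import *
look(["jar","coaster","rack"],"w2"); look(["scale"],None,ig="jar")
go([.563,-.025,.2],None)
E
```

```text
wrist tcp [ 0.469 -0.115  0.36 ] q6 -1.46
jar [ 0.5597 -0.0266] loss 0.126 conf 0.69 [378, 170, 428, 217]
coaster [0.603 0.185] loss 0.054 conf 0.67 [502, 130, 554, 179]
rack [ 0.5212 -0.3437 -1.1129] loss 0.294 conf 0.79 [107, 162, 265, 300]
wrist tcp [ 0.469 -0.115  0.36 ] q6 -1.46
scale [ 0.5524 -0.0331 -0.126 ] loss 0.051 conf 0.76 [324, 79, 440, 229]
go [-5.43 11.92 15.99] turn 0 yaw now 158.4
```

View pics/w2.png

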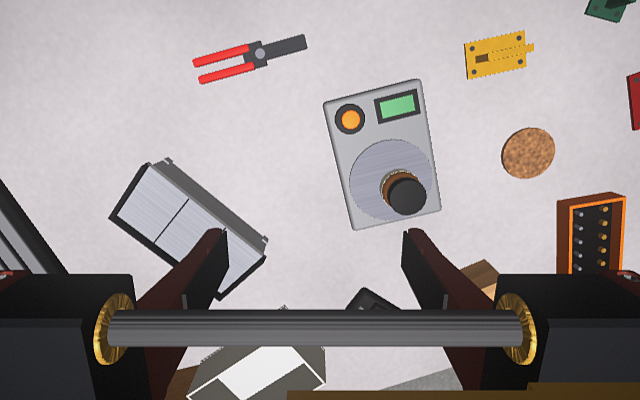

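```bash
python3 - <<'E'
from h import *
c=ctrl.get_calibration("wrist"); print(ray(c,407,197,.112),ray(c,428,197,.112),ray(c,407,217,.112), proj(c,[.5597,-.0266,.112]))
go([.561,-.026,.18]);go([.561,-.026,.076])
E
```

```text
[ 0.56156476 -0.0261416   0.112     ] [ 0.57143195 -0.00115593  0.112     ] [ 0.58754727 -0.0342814   0.112     ] [[406.21947126 195.82622407]]
go [-5.28 11.75 17.99] turn 0 yaw now 158.4
go [-5.28 11.75 28.39] turn 0 yaw now 158.4
```

Emit:
{"fn": "send_rows", "kwargs": {"deltas": [[-5.3,11.8,0,0,8.78],[-5.3,11.8,0,0,8.78],[-5.3,11.8,0,0,8.78],[-5.3,11.8,0,0,8.78],[-5.3,11.8,18,0,8.78],[-5.3,11.8,18,0,8.78],[-5.3,11.8,18,0,8.78],[-5.3,11.8,18,0,8.78],[-5.3,11.8,18,0,8.78],[-5.3,11.8,18,0,8.78]]}}

```text
time_s: 5.68
tool_pos: [0.5581, -0.0262, 0.1755]
tcp_rot: [-3.139, -0.008, 2.764]
contact_force: [-1.3, 0.1, 0.2]
grip_width: 0.997
grasp_force: 0.0
```

```bash
python3 - <<'E'
from h import *
go([.561,-.026,.076])
E
```

```text
go [-0.34  0.15  9.95] turn 0 yaw now 158.4
```

Emit:
{"fn": "send_rows", "kwargs": {"deltas": [[0,0,5,0,8.78],[0,0,9.9,0,8.78],[0,0,9.9,0,8.78],[0,0,9.9,0,8.78],[0,0,9.9,0,8.78],[0,0,9.9,0,7],[0,0,9.9,0,6],[0,0,9.9,0,5],[0,0,9.9,0,5],[0,0,9.9,0,4]], "force": 15}}

```text
time_s: 6.52
tool_pos: [0.5619, -0.0264, 0.0818]
tcp_rot: [3.141, 0.002, 2.764]
contact_force: [-0.0, -0.4, 0.1]
grip_width: 0.659
grasp_force: 0.0
```

Emit:
{"fn": "send_rows", "kwargs": {"deltas": [[0,0,0,0,3],[0,0,0,0,3],[0,0,0,0,3],[0,0,0,0,3],[0,0,0,0,3],[0,0,0,0,3]], "force": 20}}

```text
time_s: 7.02
tool_pos: [0.5619, -0.0263, 0.0813]
tcp_rot: [3.141, 0.001, 2.764]
contact_force: [0.0, 0.9, 5.8]
grip_width: 0.542
grasp_force: 20.0
```

```bash
python3 - <<'E'
from h import *
s=ctrl.state();print(s["tool_pos"],s["grip_width"],s["grasp_force"])
go(s["tool_pos"]+[.603-.561,.185+.026,-.040])
E
```

```text
[ 0.56188003 -0.02627724  0.08125412] 0.5421324973520963 20.00768691301346
go [ 3.88 21.16  4.01] turn 0 yaw now 158.4
```

Emit:
{"fn": "send_rows", "kwargs": {"deltas": [[0,0,-3,0,3],[0,0,-6,0,3],[1,5,-6,0,3],[1.9,9,-6,0,3],[2.7,13,-6,0,3],[3.3,17,-6,0,3],[3.9,20,-6,0,3],[3.9,21.2,-6,0,3],[3.9,21.2,-6,0,3],[3.9,21.2,-6,0,3]]}}

```text
time_s: 7.85
tool_pos: [0.6025, 0.185, 0.1398]
tcp_rot: [-3.14, -0.001, 2.765]
contact_force: [-0.9, 0.2, -2.5]
grip_width: 0.544
grasp_force: 20.0
```

```bash
python3 - <<'E'
from h import *
s=ctrl.state();print(s["grip_width"],s["grasp_force"],s["contact_force"])
go([.6038,.1848,.0373])
E
```

```text
0.5436512576778997 19.99029815196991 [-0.90890817  0.19659764 -2.45675367]
go [-0.14  0.05 10.25] turn 0 yaw now 158.4
```

Emit:
{"fn": "send_rows", "kwargs": {"deltas": [[-0.1,0,3,0,3],[-0.1,0,6,0,3],[-0.1,0,8.5,0,3],[-0.1,0,9.3,0,3],[-0.1,0,9.8,0,3],[-0.1,0,10.1,0,3],[-0.1,0,10.1,0,3],[-0.1,0,10.1,0,3],[-0.1,0,10.1,0,3]]}}

```text
time_s: 8.6
tool_pos: [0.6053, 0.1848, 0.0413]
tcp_rot: [3.14, 0.002, 2.764]
contact_force: [0.2, 0.7, -1.9]
grip_width: 0.543
grasp_force: 20.0
```

Emit:
{"fn": "send_rows", "kwargs": {"deltas": [[0,0,0.2,0,3],[0,0,0.3,0,3],[0,0,0.4,0,3],[0,0,0.4,0,3],[0,0,0.4,0,3]]}}

```text
time_s: 9.02
tool_pos: [0.605, 0.1849, 0.0372]
tcp_rot: [3.141, 0.001, 2.764]
contact_force: [-1.1, -1.2, 7.2]
grip_width: 0.544
grasp_force: 20.0
```

Emit:
{"fn": "send_rows", "kwargs": {"deltas": [[0,0,0,0,5.5],[0,0,0,0,7],[0,0,0,0,8.78],[0,0,0,0,8.78],[0,0,0,0,8.78],[0,0,-5,0,8.78],[0,0,-10,0,8.78],[0,0,-14,0,8.78],[0,0,-14,0,8.78],[0,0,-14,0,8.78]]}}

```text
time_s: 9.85
tool_pos: [0.6073, 0.1855, 0.1811]
tcp_rot: [3.136, 0.007, 2.764]
contact_force: [0.8, -0.3, -0.3]
grip_width: 1.0
grasp_force: 0.0
```

```bash
python3 - <<'E'
from f2 import *
look(["jar","coaster"],None,"side",p0={"jar":[.604,.185]}); 
M["jar"]=("jar",JAR,[.604,.185],.008); look(["jar","coaster","scale"],None,"scene"); look(["jar"],None,"side")
im=cv2.imread("pics/scene0.png")
go([.4485,-.058,.12])
E
```

```text
side tcp [0.607 0.186 0.181] q6 -0.92
jar [0.5797 0.1363] loss 0.202 conf 0.81 [277, 159, 296, 185]
coaster [0.6054 0.187 ] loss 1.118 conf 0.59 [273, 173, 300, 190]
scene tcp [0.603 0.184 0.175] q6 -0.92
jar [0.6015 0.1868] loss 0.181 conf 0.8 [361, 182, 378, 206]
coaster [0.5983 0.1866] loss 2.702 conf 0.48 [355, 198, 382, 209]
scale [ 0.5476 -0.0301 -0.1304] loss 0.039 conf 0.73 [265, 162, 320, 228]
side tcp [0.603 0.184 0.174] q6 -0.92
jar [0.6077 0.1872] loss 0.077 conf 0.65 [278, 159, 300, 181]
go [  5.47 -28.26   5.5 ] turn 0 yaw now 158.4
```

Emit:
{"fn": "send_rows", "kwargs": {"deltas": [[0,-4,0,0,4],[5.5,-28.2,5.5,0,0],[5.5,-28.2,5.5,0,0],[5.5,-28.2,5.5,0,0],[5.5,-28.2,5.5,0,0],[5.5,-28.2,5.5,0,0],[5.5,-28.2,5.5,0,0],[5.5,-28.2,5.5,0,0],[5.5,-28.2,5.5,0,0],[5.5,-28.2,5.5,0,0]]}}

```text
time_s: 11.13
tool_pos: [0.4498, -0.0573, 0.121]
tcp_rot: [3.141, 0.001, 2.762]
contact_force: [0.6, 0.2, 0.1]
grip_width: 0.282
grasp_force: 0.0
```

```bash
python3 - <<'E'
from f2 import *
look([],"w3"); go([.4485,-.058,.06])
E
```

```text
wrist tcp [ 0.45  -0.057  0.121] q6 -1.34
go [ 0.14 -0.18  6.11] turn 0 yaw now 158.3
```

View pics/w3.png

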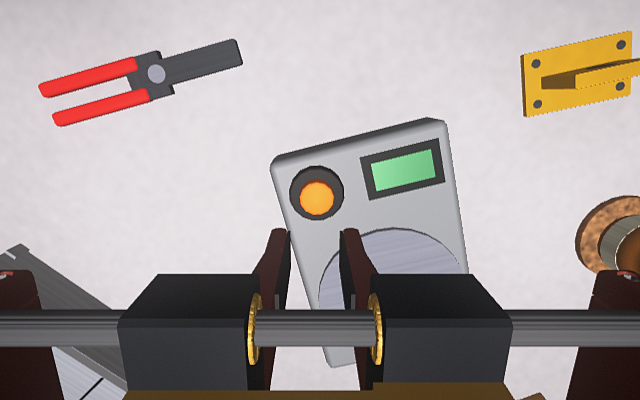

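Emit:
{"fn": "send_rows", "kwargs": {"deltas": [[0,0,0,0,0],[0,0,2,0,0],[0,0,4,0,0],[0,0,5,0,0],[0,0,5,0,0],[0,0,5,0,0]]}}

```text
time_s: 11.68
tool_pos: [0.4493, -0.0565, 0.0707]
tcp_rot: [-3.141, -0.001, 2.765]
contact_force: [-1.2, 0.7, -0.3]
grip_width: 0.008
grasp_force: 0.0
```

```bash
python3 - <<'E'
from f2 import *
d=cv2.imread("pics/w3.png")
c=ctrl.get_calibration("wrist")
# recompute with current wrist pose
im=ctrl.snapshot("wrist")[:,:,::-1]; cv2.imwrite("pics/w4.png",im)
h=cv2.cvtColor(im,cv2.COLOR_BGR2HSV)
m=cv2.inRange(h,(8,180,180),(22,255,255)); n,l,s,ce=cv2.connectedComponentsWithStats(m)
for i in range(1,n):
    if s[i,4]>100: print(s[i],ce[i],[ray(c,*ce[i],z).round(4) for z in (.046,.054)])
go([.4485,-.058,.045])
E
```

```text
[ 567   33   73   90 4167] [601.40100792  77.10415167] [array([0.4304, 0.1229, 0.046 ]), array([0.4285, 0.117 , 0.054 ])]
[295 205  42  29 800] [316.27625 218.645  ] [array([ 0.4501, -0.0563,  0.046 ]), array([ 0.4474, -0.0552,  0.054 ])]
go [ 0.07 -0.16  2.62] turn 0 yaw now 158.4
```

Emit:
{"fn": "send_rows", "kwargs": {"deltas": [[0,-0.1,0.5,0,0],[0,-0.1,1,0,0],[0,-0.1,1.2,0,0],[0,-0.1,1.4,0,0],[0,-0.1,1.4,0,0]]}}

```text
time_s: 12.15
tool_pos: [0.4486, -0.0581, 0.0566]
tcp_rot: [-3.142, -0.0, 2.764]
contact_force: [-0.1, 0.5, -0.2]
grip_width: 0.007
grasp_force: 0.0
```

Emit:
{"fn": "send_rows", "kwargs": {"deltas": [[0,0,0.2,0,0],[0,0,0.3,0,0],[0,0,0.3,0,0]]}}

```text
time_s: 12.4
tool_pos: [0.4487, -0.0581, 0.0537]
tcp_rot: [-3.142, -0.0, 2.764]
contact_force: [0.6, 1.0, -0.0]
grip_width: 0.004
grasp_force: 0.0
```

Emit:
{"fn": "send_rows", "kwargs": {"deltas": [[0,0,0.2,0,0],[0,0,0.3,0,0],[0,0,0.3,0,0]]}}

```text
time_s: 12.65
tool_pos: [0.4486, -0.058, 0.0506]
tcp_rot: [-3.142, -0.0, 2.764]
contact_force: [-0.2, 0.2, 0.0]
grip_width: 0.003
grasp_force: 0.0
```

Emit:
{"fn": "send_rows", "kwargs": {"deltas": [[0,0,0.2,0,0],[0,0,0.3,0,0],[0,0,0.3,0,0]]}}

```text
time_s: 12.9
tool_pos: [0.4486, -0.058, 0.0476]
tcp_rot: [-3.141, -0.0, 2.764]
contact_force: [-0.4, 0.1, 0.5]
grip_width: 0.002
grasp_force: 0.0
```

Emit:
{"fn": "send_rows", "kwargs": {"deltas": [[0,0,0.2,0,0],[0,0,0.3,0,0],[0,0,0.3,0,0]]}}

```text
time_s: 13.15
tool_pos: [0.4486, -0.058, 0.0446]
tcp_rot: [-3.142, -0.0, 2.764]
contact_force: [-0.5, -0.2, -0.6]
grip_width: 0.007
grasp_force: 0.0
```

Emit:
{"fn": "send_rows", "kwargs": {"deltas": [[0,0,0.1,0,0],[0,0,0.2,0,0],[0,0,0.2,0,0]]}}

```text
time_s: 13.4
tool_pos: [0.4487, -0.058, 0.0427]
tcp_rot: [-3.142, -0.0, 2.764]
contact_force: [-0.1, 0.6, 0.4]
grip_width: 0.008
grasp_force: 0.0
```

Emit:
{"fn": "send_rows", "kwargs": {"deltas": [[0,0,0.2,0,0],[0,0,0.2,0,0],[0,0,0.2,0,0]]}}

```text
time_s: 13.65
tool_pos: [0.4489, -0.0581, 0.0409]
tcp_rot: [3.142, 0.0, 2.764]
contact_force: [-1.6, -0.6, 1.2]
grip_width: 0.007
grasp_force: 1.0
```

```bash
python3 - <<'E'
from f2 import *
for n in("wrist","side"):
    im=ctrl.snapshot(n)[:,:,::-1]
    if n=="side": im=cv2.resize(im[190:290,230:370],None,fx=4,fy=4)
    cv2.imwrite(f"pics/{n}5.png",im)
a=cv2.resize(cv2.imread("pics/wrist5.png")[130:330,180:460],None,fx=2,fy=2)
b=cv2.imread("pics/side5.png"); cv2.imwrite("pics/c5.png",np.vstack([a[:,:560],b])[:600] if 0 else cv2.resize(np.hstack([a,b]),None,fx=.7,fy=.7))
E
```

```text
(no output)
```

View pics/c5.png

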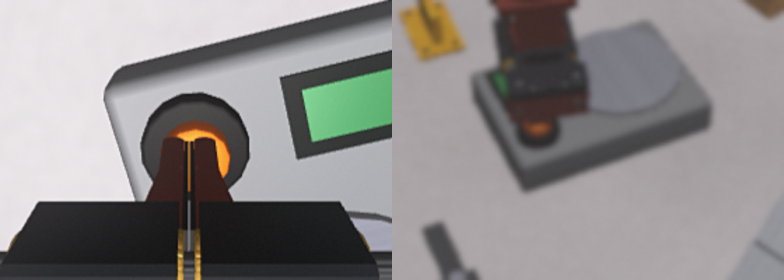

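Emit:
{"fn": "send_rows", "kwargs": {"deltas": [[0,0,0.1,0,0],[0,0,0.2,0,0],[0,0,0.2,0,0]]}}

```text
time_s: 14.0
tool_pos: [0.4488, -0.0581, 0.0388]
tcp_rot: [3.142, 0.0, 2.764]
contact_force: [0.3, -0.2, 3.9]
grip_width: 0.004
grasp_force: 1.6
```

Emit:
{"fn": "send_rows", "kwargs": {"deltas": [[0,0,0.1,0,0],[0,0,0.2,0,0],[0,0,0.2,0,0]]}}

```text
time_s: 14.25
tool_pos: [0.4489, -0.0581, 0.0368]
tcp_rot: [3.142, 0.0, 2.764]
contact_force: [-0.3, -0.4, 4.1]
grip_width: 0.005
grasp_force: 2.2
```

Emit:
{"fn": "send_rows", "kwargs": {"deltas": [[0,0,0.1,0,0],[0,0,0.1,0,0],[0,0,0.1,0,0]]}}

```text
time_s: 14.5
tool_pos: [0.4489, -0.0581, 0.0361]
tcp_rot: [3.142, 0.0, 2.764]
contact_force: [0.1, 0.2, 8.7]
grip_width: 0.004
grasp_force: 4.1
```

Emit:
{"fn": "send_rows", "kwargs": {"deltas": [[0,0,-4,0,0],[0,0,-8,0,2],[0,0,-12,0,4],[0,0,-16,0,4],[0,0,-20,0,4],[0,0,-20,0,4]]}}

```text
time_s: 15.0
tool_pos: [0.4529, -0.0587, 0.2427]
tcp_rot: [3.139, 0.012, 2.764]
contact_force: [1.2, 0.1, 0.7]
grip_width: 0.347
grasp_force: 0.0
```

```bash
python3 - <<'E'
from f2 import *
go([.49,.35,.25],-.03)
E
```

```text
go [11.61 39.36 -0.76] turn -19.9 yaw now 158.4
```

Emit:
{"fn": "send_rows", "kwargs": {"deltas": [[11.6,39.4,0,-20,4],[11.6,39.4,0,-20,4],[11.6,39.4,0,-20,4],[11.6,39.4,0,-20,4],[11.6,39.4,0,-20,4],[11.6,39.4,0,-20,4],[11.6,39.4,0,-20,4],[11.6,39.4,0,-20,4],[11.6,39.4,0,-20,4],[11.6,39.4,0,-20,4]]}}

```text
time_s: 15.83
tool_pos: [0.4857, 0.3535, 0.2346]
tcp_rot: [-3.141, -0.001, 3.114]
contact_force: [0.8, -0.7, -0.4]
grip_width: 0.456
grasp_force: 0.0
```

Emit:
{"fn": "send_rows", "kwargs": {"deltas": [[0,0,0,0,4],[0,0,0,0,4],[0,0,0,0,4],[0,0,0,0,4]]}}

```text
time_s: 16.17
tool_pos: [0.4859, 0.3496, 0.2351]
tcp_rot: [-3.14, -0.001, 3.112]
contact_force: [0.6, -0.2, 0.1]
grip_width: 0.456
grasp_force: 0.0
```

```bash
python3 - <<'E'
from f2 import *
look(["red","green","yellow","jar"],"w6",p0={"jar":[.603,.185]})
go([.587,.368,.15],-.03);go([.587,.368,.011],-.03)
E
```

```text
wrist tcp [0.486 0.35  0.235] q6 -0.94
red [ 0.5873  0.368  -0.026 ] loss 0.039 conf 0.7 [312, 204, 355, 274]
green [ 0.4289  0.3194 -0.5973] loss 0.027 conf 0.91 [250, 65, 328, 153]
yellow [0.446 0.174 1.27 ] loss 1.0 conf 0.48 [241, 344, 279, 393]
jar [0.5902 0.1998] loss 0.494 conf 0.6 [149, 238, 209, 272]
go [-9.99  2.09  8.61] turn -0.0 yaw now 178.3
go [-9.98  2.09 22.51] turn -0.0 yaw now 178.3
```

Emit:
{"fn": "send_rows", "kwargs": {"deltas": [[-10,2.1,0,0,4],[-10,2.1,0,0,4],[-10,2.1,5,0,4],[-10,2.1,9,0,4],[-10,2.1,13,0,4],[-10,2.1,17,0,4],[-10,2.1,19.5,0,4],[-10,2.1,19.5,0,4],[-10,2.1,19.5,0,4],[-10,2.1,19.5,0,4]]}}

```text
time_s: 17.25
tool_pos: [0.5883, 0.3696, 0.043]
tcp_rot: [3.14, 0.002, 3.113]
contact_force: [0.1, 1.5, 0.5]
grip_width: 0.455
grasp_force: 0.0
```

```bash
python3 - <<'E'
from f2 import *
go([.587,.368,.012],-.026)
E
```

```text
go [ 0.13 -0.17  3.1 ] turn -0.2 yaw now 178.3
```

Emit:
{"fn": "send_rows", "kwargs": {"deltas": [[0.1,-0.2,1.5,0,4],[0.1,-0.2,2.8,0,4],[0.1,-0.2,2.9,0,4],[0.1,-0.2,2.9,0,4],[0.1,-0.2,2.9,0,2],[0.1,-0.2,2.9,0,1],[0.1,-0.2,2.9,0,0],[0.1,-0.2,2.9,0,0],[0.1,-0.2,2.9,0,0],[0.1,-0.2,2.9,0,0]], "force": 25}}

```text
time_s: 18.08
tool_pos: [0.586, 0.3674, 0.0122]
tcp_rot: [3.141, 0.001, 3.113]
contact_force: [0.3, 0.2, 1.4]
grip_width: 0.112
grasp_force: 25.0
```

Emit:
{"fn": "send_rows", "kwargs": {"deltas": [[0,0,0,0,0],[0,0,0,0,0],[0,0,0,0,0]]}}

```text
time_s: 18.33
tool_pos: [0.5861, 0.3674, 0.0122]
tcp_rot: [3.141, 0.001, 3.113]
contact_force: [-0.6, 1.7, 4.0]
grip_width: 0.113
grasp_force: 25.0
```

```bash
python3 - <<'E'
from f2 import *
print(ctrl.state()["tool_pos"]); go([.5525,-.033,.20],-.5)
E
```

```text
[0.58605871 0.36736096 0.01223575]
go [  2.19 -40.11 -18.8 ] turn 27.0 yaw now 178.4
```

Emit:
{"fn": "send_rows", "kwargs": {"deltas": [[0,0,-3,0,0],[0,0,-7,0,0],[0,0,-11,0,0],[0.3,-5,-15,7,0],[0.6,-9,-18,14,0],[0.9,-13,-18.8,21,0],[1.2,-17,-18.8,28,0],[1.4,-21,-18.8,28,0],[1.6,-25,-18.8,28,0],[1.8,-28,-18.8,28,0]]}}

```text
time_s: 19.17
tool_pos: [0.5598, 0.0961, 0.1997]
tcp_rot: [-3.141, -0.0, 2.625]
contact_force: [1.3, 0.2, -1.7]
grip_width: 0.112
grasp_force: 25.0
```

```bash
python3 - <<'E'
from f2 import *
go([.5525,-.033,.15])
E
```

```text
go [ -5.75 -11.58   4.97] turn 0 yaw now 150.4
```

Emit:
{"fn": "send_rows", "kwargs": {"deltas": [[-1.7,-3.8,0,0,0],[-3.4,-7.5,0,0,0],[-5.3,-10.8,1,0,0],[-5.7,-11.6,3,0,0],[-5.7,-11.6,5,0,0],[-5.7,-11.6,8,0,0],[-5.7,-11.6,10,0,0],[-5.7,-11.6,11,0,0],[-5.7,-11.6,11.5,0,0],[-5.7,-11.6,11.5,0,0]]}}

```text
time_s: 20.0
tool_pos: [0.5522, -0.0309, 0.0839]
tcp_rot: [-3.141, -0.002, 2.624]
contact_force: [0.2, 1.2, -1.2]
grip_width: 0.112
grasp_force: 25.0
```

```bash
python3 - <<'E'
from f2 import *
go([.5525,-.033,.0652])
E
```

```text
go [-0.13 -0.17  1.87] turn 0 yaw now 150.4
```

Emit:
{"fn": "send_rows", "kwargs": {"deltas": [[-0.1,-0.1,1,0,0],[-0.1,-0.1,1.6,0,0],[-0.1,-0.1,1.8,0,0],[-0.1,-0.1,1.9,0,0],[-0.1,-0.1,1.9,0,0]]}}

```text
time_s: 20.42
tool_pos: [0.5533, -0.0323, 0.0658]
tcp_rot: [3.142, 0.0, 2.624]
contact_force: [-0.8, -0.0, -2.0]
grip_width: 0.111
grasp_force: 25.0
```

Emit:
{"fn": "send_rows", "kwargs": {"deltas": [[0,0,0.1,0,0],[0,0,0.2,0,0],[0,0,0.2,0,0]]}}

```text
time_s: 20.67
tool_pos: [0.5536, -0.0323, 0.0642]
tcp_rot: [3.141, 0.001, 2.624]
contact_force: [0.2, 0.1, 1.7]
grip_width: 0.114
grasp_force: 25.0
```

Emit:
{"fn": "send_rows", "kwargs": {"deltas": [[0,0,0,0,2],[0,0,0,0,3],[0,0,0,0,3.5],[0,0,0,0,3.5],[0,0,-5,0,3.5],[0,0,-9,0,3.5],[4,0,-13,0,3.5],[8,0,-17,0,3.5],[12,0,-17,0,3.5],[12,0,-17,0,3.5]]}}

```text
time_s: 21.5
tool_pos: [0.4473, 0.0278, 0.2356]
tcp_rot: [3.14, 0.002, 2.624]
contact_force: [0.7, 0.1, -0.2]
grip_width: 0.401
grasp_force: 0.0
```

```bash
python3 - <<'E'
from f2 import *
M["red"]=("red_bracket",BR,[.553,-.032,2.62],.052)
look(["red"],"w7"); look(["scale"],ig="red_bracket",p0={"scale":[.5525,-.033,-.126]})
look(["red"],None,"side");look(["red"],None,"scene")
go([.5535,-.0325,.11],2.62)
E
```

```text
wrist tcp [0.447 0.028 0.236] q6 -1.02
red [ 0.5548 -0.034   2.6353] loss 0.073 conf 0.6 [292, 237, 339, 309]
wrist tcp [0.447 0.028 0.235] q6 -1.02
scale [ 0.5527 -0.029  -0.1132] loss 0.306 conf 0.76 [215, 136, 362, 308]
side tcp [0.45  0.027 0.234] q6 -1.02
red [ 0.5573 -0.0316  2.6428] loss 0.067 conf 0.69 [297, 197, 329, 223]
scene tcp [0.45  0.027 0.233] q6 -1.02
red [ 0.5517 -0.0323  2.6261] loss 0.075 conf 0.95 [280, 178, 302, 210]
go [-11.99   0.03  12.29] turn 0.2 yaw now 150.3
```

View pics/w7.png

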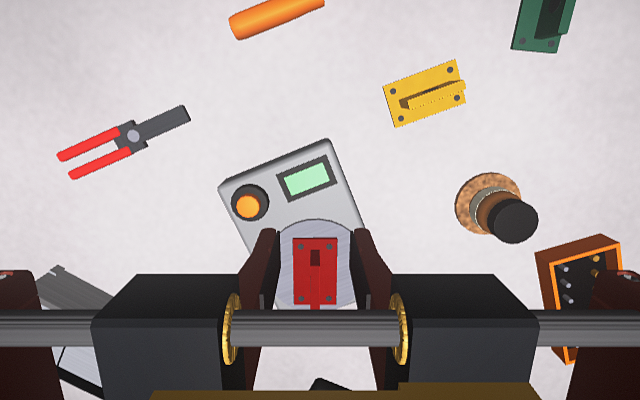

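Emit:
{"fn": "send_rows", "kwargs": {"deltas": [[-4,0,0,0,4],[-8,0,0,0,4],[-12,0,3,0,4],[-12,0,7,0,4],[-12,0,11,0,4],[-12,0,14,0,4],[-12,0,16,0,4],[-12,0,16.8,0,4],[-12,0,16.8,0,4],[-12,0,16.8,0,4]]}}

```text
time_s: 22.78
tool_pos: [0.5537, -0.0326, 0.0658]
tcp_rot: [-3.141, -0.0, 2.624]
contact_force: [-0.1, -0.3, 0.1]
grip_width: 0.46
grasp_force: 0.0
```

Emit:
{"fn": "send_rows", "kwargs": {"deltas": [[0,0,0,0,2],[0,0,0,0,0],[0,0,0,0,0],[0,0,0,0,0],[0,0,0,0,0],[0,0,0,0,0]]}}

```text
time_s: 23.28
tool_pos: [0.5536, -0.0323, 0.0665]
tcp_rot: [3.141, 0.001, 2.624]
contact_force: [-1.3, -0.0, 5.2]
grip_width: 0.112
grasp_force: 25.0
```

```bash
cat > rk.py <<'E'
from h import *
RKP=[.520,-.3435,-1.112]
def slot(y,x=0):
    c,s=np.cos(RKP[2]),np.sin(RKP[2]); return np.array([RKP[0]+c*x-s*y,RKP[1]+s*x+c*y])
E
python3 - <<'E'
from rk import *
for y in(.066,0,-.066):
    for X in (0,.009): print(slot(y,X).round(4))
print(ctrl.state()["tool_pos"])
p=slot(.066,.009); go([*p,.20],-1.112)
E
```

```text
[ 0.5792 -0.3143]
[ 0.5832 -0.3223]
[ 0.52   -0.3435]
[ 0.524  -0.3516]
[ 0.4608 -0.3727]
[ 0.4648 -0.3808]
[ 0.55363566 -0.03230581  0.06648336]
go [-16.93 -23.74 -13.35] turn 34.1 yaw now 150.4
```

Emit:
{"fn": "send_rows", "kwargs": {"deltas": [[0,0,-4,0,0],[0,0,-8,0,0],[-1,-2,-11,5,0],[-3,-5,-13.3,11,0],[-5,-8,-13.3,17,0],[-8,-11,-13.3,24,0],[-10.5,-14,-13.3,30,0],[-13,-17.5,-13.3,34,0],[-15,-21,-13.3,34,0],[-16.9,-23.7,-13.3,34,0]]}}

```text
time_s: 24.12
tool_pos: [0.5821, -0.3248, 0.1984]
tcp_rot: [-3.141, -0.0, 2.03]
contact_force: [0.3, 0.1, -1.8]
grip_width: 0.114
grasp_force: 25.0
```

Emit:
{"fn": "send_rows", "kwargs": {"deltas": [[0,0,0,0,0],[0,0,0,0,0],[0,0,0,0,0]]}}

```text
time_s: 24.37
tool_pos: [0.5822, -0.3213, 0.198]
tcp_rot: [-3.141, -0.002, 2.03]
contact_force: [0.0, 0.8, -2.4]
grip_width: 0.111
grasp_force: 25.0
```

```bash
python3 - <<'E'
from rk import *
p=slot(.066,.009); go([*p,.08],-1.112)
E
```

```text
go [-0.15  0.04 11.8 ] turn 0.0 yaw now 116.3
```

Emit:
{"fn": "send_rows", "kwargs": {"deltas": [[-0.1,0,4,0,0],[-0.1,0,8,0,0],[-0.1,0,10.5,0,0],[-0.1,0,11.5,0,0],[-0.1,0,11.8,0,0],[-0.1,0,11.8,0,0],[-0.1,0,11.8,0,0]]}}

```text
time_s: 24.95
tool_pos: [0.5847, -0.3228, 0.0826]
tcp_rot: [3.14, 0.002, 2.032]
contact_force: [0.4, -0.3, -1.3]
grip_width: 0.113
grasp_force: 25.0
```

```bash
python3 - <<'E'
from rk import *
p=slot(.066,.009); go([*p,.062],-1.112)
im=ctrl.snapshot("side")[:,:,::-1]; cv2.imwrite("pics/s8.png",cv2.resize(im[190:370,290:440],None,fx=3,fy=3,interpolation=cv2.INTER_CUBIC))
E
```

```text
go [ 0.12 -0.12  2.06] turn 0.1 yaw now 116.4
```

View pics/s8.png

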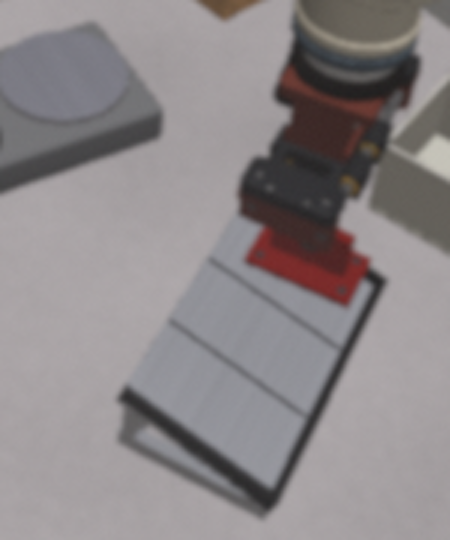

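Emit:
{"fn": "send_rows", "kwargs": {"deltas": [[0,0,0.3,0,0],[0,0,0.6,0,0],[0,0,0.9,0,0],[0,0,1.2,0,0],[0,0,1.5,0,0],[0,0,1.7,0,0],[0,0,1.7,0,0]], "force": 6}}

```text
time_s: 25.58
tool_pos: [0.5839, -0.3234, 0.0638]
tcp_rot: [3.141, 0.001, 2.03]
contact_force: [1.2, -4.0, 2.9]
grip_width: 0.116
grasp_force: 6.0
```

Emit:
{"fn": "send_rows", "kwargs": {"deltas": [[0,0,0.2,0,0],[0,0,0.2,0,0],[0,0,0.2,0,1.3],[0,0,0.2,0,1.8],[0,0,0.2,0,3],[0,0,0.2,0,3.2],[0,0,-4,0,3.2],[0,0,-8,0,3.2],[0,0,-12,0,3.2],[0,0,-16,0,3.2]]}}

```text
time_s: 26.42
tool_pos: [0.5827, -0.3223, 0.2251]
tcp_rot: [-3.141, -0.001, 2.031]
contact_force: [-0.2, 0.4, 0.1]
grip_width: 0.369
grasp_force: 0.0
```

```bash
cat >> rk.py <<'E'
def rfit(name,y,x=0):
    P=[]
    for cam in("scene","side"):
        c=ctrl.get_calibration(cam); ctrl.snapshot(cam); d=sil(cam,name)
        if not d: print(cam,None); continue
        # params in rack frame, per-camera rack pose
        rp={"scene":[.5175,-.343,-1.112],"side":[.5225,-.3432,-1.112]}[cam]
        T=Ro.from_euler("z",rp[2])*Ro.from_euler("y",.3); cc=dict(c); 
        Rm=T.as_matrix(); cc["R"]=c["R"]@Rm; cc["t"]=c["R"]@np.array([rp[0],rp[1],.048])+c["t"]
        q,l=fit([(cc,d["region"],None)],BR,[x,y,0.],0,0,10); print(cam,name,"rack frame",q.round(4),"loss",round(l,3))
E
python3 - <<'E'
from rk import *
rfit("red_bracket",.066)
im=ctrl.snapshot("side")[:,:,::-1]; cv2.imwrite("pics/s9.png",cv2.resize(im[190:370,290:440],None,fx=3,fy=3,interpolation=cv2.INTER_CUBIC))
go([.40,.12,.26],1.4)
E
```

```text
scene red_bracket rack frame [0.0059 0.0644 0.0226] loss 0.047
side red_bracket rack frame [0.0049 0.0659 0.0196] loss 0.054
go [47.75  3.26 -3.64] turn 36.1 yaw now 116.4
```

View pics/s9.png

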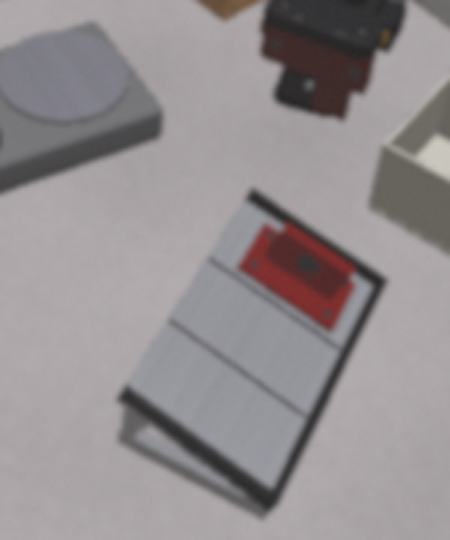

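```bash
python3 - <<'E'
from rk import *
go([.446,.172,.24],1.4)
E
```

```text
go [50.37  9.7  -1.64] turn 36.1 yaw now 116.4
```

Emit:
{"fn": "send_rows", "kwargs": {"deltas": [[50.4,9.7,-1.6,36,4],[50.4,9.7,-1.6,36,4],[50.4,9.7,-1.6,36,4],[50.4,9.7,-1.6,36,4],[50.4,9.7,-1.6,36,4],[50.4,9.7,-1.6,36,4],[50.4,9.7,-1.6,36,4],[50.4,9.7,-1.6,36,4],[50.4,9.7,-1.6,36,4],[50.4,9.7,-1.6,36,4]]}}

```text
time_s: 27.5
tool_pos: [0.4703, 0.0786, 0.2347]
tcp_rot: [-3.138, 0.001, 1.402]
contact_force: [-0.0, 0.5, -0.2]
grip_width: 0.454
grasp_force: 0.0
```

```bash
python3 - <<'E'
from rk import *
go([.446,.172,.24],1.4)
E
```

```text
go [ 8.8  -3.96 -0.53] turn 0.1 yaw now 80.3
```

Emit:
{"fn": "send_rows", "kwargs": {"deltas": [[4,-1.8,0,0,4],[8,-3.6,0,0,4],[8.8,-4,0,0,4],[8.8,-4,0,0,4],[8.8,-4,0,0,4],[8.8,-4,0,0,4]]}}

```text
time_s: 28.0
tool_pos: [0.4474, 0.1697, 0.2354]
tcp_rot: [-3.139, 0.002, 1.402]
contact_force: [-0.1, -0.2, 0.1]
grip_width: 0.455
grasp_force: 0.0
```

```bash
python3 - <<'E'
from f2 import *
look(["yellow","green"],p0={"green":[.429,.319,-.6]})
go([.446,.172,.013],1.4)
E
```

```text
wrist tcp [0.447 0.17  0.235] q6 0.51
yellow [0.4453 0.1718 1.4025] loss 0.04 conf 0.76 [290, 118, 339, 191]
green [ 0.4284  0.3194 -0.6221] loss 0.037 conf 0.72 [231, 0, 320, 65]
go [ 0.23 -0.24 22.32] turn 0.0 yaw now 80.2
```

Emit:
{"fn": "send_rows", "kwargs": {"deltas": [[0.2,-0.3,4,0,4],[0.2,-0.3,8,0,4],[0.2,-0.3,12,0,4],[0.2,-0.3,16,0,4],[0.2,-0.3,19,0,4],[0.2,-0.3,20.5,0,4],[0.2,-0.3,21,0,4],[0.2,-0.3,21,0,4]]}}

```text
time_s: 28.82
tool_pos: [0.4449, 0.172, 0.0256]
tcp_rot: [-3.139, 0.001, 1.401]
contact_force: [-0.5, 0.1, 0.6]
grip_width: 0.457
grasp_force: 0.0
```

```bash
python3 - <<'E'
from f2 import *
go([.4453,.1718,.0125],1.4025)
E
```

```text
go [-0.01  0.05  1.31] turn -0.1 yaw now 80.3
```

Emit:
{"fn": "send_rows", "kwargs": {"deltas": [[0,0,0.8,0,4],[0,0,1.3,0,4],[0,0,1.3,0,3],[0,0,1.3,0,2],[0,0,1.3,0,0],[0,0,1.3,0,0],[0,0,1.3,0,0],[0,0,1.3,0,0],[0,0,1.3,0,0],[0,0,1.3,0,0]], "force": 25}}

```text
time_s: 29.65
tool_pos: [0.4456, 0.1732, 0.014]
tcp_rot: [3.141, -0.0, 1.402]
contact_force: [-1.3, 0.4, 6.0]
grip_width: 0.111
grasp_force: 25.0
```

```bash
python3 - <<'E'
from f2 import *
s=ctrl.state();print(s["tool_pos"],s["grip_width"],s["grasp_force"]);go([.552,-.032,.20],1.75)
E
```

```text
[0.44560026 0.17319171 0.0140228 ] 0.11083279062128266 25.00048041343689
go [-18.44  13.93 -18.6 ] turn -19.9 yaw now 80.4
```

Emit:
{"fn": "send_rows", "kwargs": {"deltas": [[0,0,-4,0,0],[0,0,-8,0,0],[-1,0.5,-12,0,0],[-3.5,2.5,-14,-6,0],[-6.5,5,-14,-12,0],[-9.5,7,-14,-20,0],[-12.5,9.4,-14,-20,0],[-15.5,11.7,-14,-20,0],[-18,13.6,-14,-20,0],[-18.4,13.9,-14,-20,0]]}}

```text
time_s: 30.48
tool_pos: [0.5538, -0.0356, 0.1536]
tcp_rot: [3.14, 0.001, 1.748]
contact_force: [0.2, 0.3, -0.8]
grip_width: 0.112
grasp_force: 25.0
```

Emit:
{"fn": "send_rows", "kwargs": {"deltas": [[0,0,2,0,0],[0,0,5,0,0],[0,0,7,0,0],[0,0,7.4,0,0],[0,0,7.4,0,0]]}}

```text
time_s: 30.9
tool_pos: [0.5499, -0.0311, 0.0782]
tcp_rot: [-3.138, -0.001, 1.752]
contact_force: [-0.1, 0.1, -1.6]
grip_width: 0.109
grasp_force: 25.0
```

```bash
python3 - <<'E'
from f2 import *
go([.552,-.031,.0660],1.75)
E
```

```text
go [-0.03  0.21  1.21] turn 0.1 yaw now 100.4
```

Emit:
{"fn": "send_rows", "kwargs": {"deltas": [[0,0.1,0.5,0,0],[0,0.1,0.9,0,0],[0,0.1,1.1,0,0],[0,0.1,1.3,0,0],[0,0.1,1.3,0,0]]}}

```text
time_s: 31.32
tool_pos: [0.5527, -0.0314, 0.0669]
tcp_rot: [3.141, 0.0, 1.752]
contact_force: [-0.3, 0.4, -1.2]
grip_width: 0.113
grasp_force: 25.0
```

Emit:
{"fn": "send_rows", "kwargs": {"deltas": [[0,0,0.1,0,0],[0,0,0.2,0,0],[0,0,0.2,0,0]]}}

```text
time_s: 31.57
tool_pos: [0.5529, -0.0315, 0.066]
tcp_rot: [3.141, 0.0, 1.751]
contact_force: [-4.2, 0.4, 10.4]
grip_width: 0.114
grasp_force: 25.0
```

Emit:
{"fn": "send_rows", "kwargs": {"deltas": [[0,0,0,0,2],[0,0,0,0,3],[0,0,0,0,3.5],[0,0,-4,0,3.5],[0,0,-8,0,3.5],[0,0,-12,0,3.5],[0,0,-15,0,3.5],[0,0,-15,0,3.5],[0,0,-15,0,3.5],[0,0,-15,0,3.5]]}}

```text
time_s: 32.4
tool_pos: [0.552, -0.0314, 0.2139]
tcp_rot: [-3.141, -0.0, 1.752]
contact_force: [0.4, 0.2, -0.5]
grip_width: 0.402
grasp_force: 0.0
```

```bash
python3 - <<'E'
from f2 import *
M["yellow"]=("yellow_bracket",BR,[.553,-.032,1.75],.052)
look(["yellow"]);look(["yellow"],None,"side");look(["yellow"],None,"scene")
go([.553,-.032,.0665],1.75)
E
```

```text
wrist tcp [ 0.552 -0.031  0.214] q6 -0.26
yellow [ 0.5529 -0.0328  1.7536] loss 0.02 conf 0.66 [289, 128, 343, 214]
side tcp [ 0.551 -0.031  0.213] q6 -0.26
yellow [ 0.5542 -0.0323  1.692 ] loss 0.125 conf 0.83 [299, 197, 326, 225]
scene tcp [ 0.552 -0.031  0.213] q6 -0.26
yellow None
go [-0.09  0.12 14.69] turn 0.1 yaw now 100.4
```

Yellow sits centred and has had its time alone there. I'll pick it up for the middle slot.

Emit:
{"fn": "send_rows", "kwargs": {"deltas": [[-0.1,0.1,4,0,4],[-0.1,0.1,8,0,4],[-0.1,0.1,12,0,4],[-0.1,0.1,14,0,4],[-0.1,0.1,14.6,0,4],[-0.1,0.1,14.7,0,4],[-0.1,0.1,14.7,0,4],[-0.1,0.1,14.7,0,4],[-0.1,0.1,14.7,0,2],[-0.1,0.1,14.7,0,0]]}}

```text
time_s: 33.53
tool_pos: [0.5549, -0.0323, 0.0692]
tcp_rot: [3.139, 0.001, 1.752]
contact_force: [0.1, 0.0, -1.3]
grip_width: 0.343
grasp_force: 0.0
```

Emit:
{"fn": "send_rows", "kwargs": {"deltas": [[0,0,0,0,0],[0,0,0,0,0],[0,0,0,0,0],[0,0,0,0,0],[0,0,0,0,0],[0,0,0,0,0]]}}

```text
time_s: 34.03
tool_pos: [0.5539, -0.0323, 0.068]
tcp_rot: [3.141, 0.0, 1.751]
contact_force: [-1.9, -0.6, 6.1]
grip_width: 0.11
grasp_force: 25.0
```

```bash
python3 - <<'E'
from rk import *
s=ctrl.state();print(s["tool_pos"],s["grip_width"],s["grasp_force"])
p=slot(0,.009); go([*p,.20],-1.112)
E
```

```text
[ 0.55388229 -0.03225185  0.06804766] 0.11036155478357675 25.000938177108765
go [-30.88  -8.68 -13.2 ] turn -15.9 yaw now 100.4
```

Emit:
{"fn": "send_rows", "kwargs": {"deltas": [[0,0,-4,0,0],[0,0,-8,0,0],[-2,-0.5,-11,0,0],[-6,-1.5,-13.2,-6,0],[-10,-2.5,-13.2,-12,0],[-14,-3.7,-13.2,-16,0],[-18,-5,-13.2,-16,0],[-22,-6,-13.2,-16,0],[-26,-7.2,-13.2,-16,0],[-30,-8.4,-13.2,-16,0]]}}

```text
time_s: 34.87
tool_pos: [0.5247, -0.34, 0.1992]
tcp_rot: [-3.141, -0.001, 2.031]
contact_force: [0.1, 0.7, -1.5]
grip_width: 0.107
grasp_force: 25.0
```

Emit:
{"fn": "send_rows", "kwargs": {"deltas": [[-0.9,-0.3,0,0,0],[-0.9,-0.3,0,0,0],[-0.9,-0.3,0,0,0],[-0.9,-0.3,0,0,0]]}}

```text
time_s: 35.2
tool_pos: [0.5266, -0.346, 0.1991]
tcp_rot: [-3.141, -0.002, 2.031]
contact_force: [-0.3, 0.6, -1.5]
grip_width: 0.111
grasp_force: 25.0
```

```bash
python3 - <<'E'
from rk import *
p=slot(0,.009); go([*p,.084],-1.112)
E
```

```text
go [-0.4  -0.48 11.51] turn 0.1 yaw now 116.4
```

Emit:
{"fn": "send_rows", "kwargs": {"deltas": [[-0.4,-0.4,4,0,0],[-0.4,-0.4,8,0,0],[-0.4,-0.4,10.5,0,0],[-0.4,-0.4,11.3,0,0],[-0.4,-0.4,11.3,0,0],[-0.4,-0.4,11.3,0,0],[-0.4,-0.4,11.3,0,0]]}}

```text
time_s: 35.78
tool_pos: [0.5266, -0.3532, 0.0888]
tcp_rot: [3.14, 0.003, 2.032]
contact_force: [-0.2, -0.2, -0.8]
grip_width: 0.11
grasp_force: 25.0
```

```bash
python3 - <<'E'
from rk import *
p=slot(0,.009); go([*p,.0635],-1.112)
E
```

```text
go [ 0.27 -0.17  2.53] turn 0.1 yaw now 116.4
```

Emit:
{"fn": "send_rows", "kwargs": {"deltas": [[0.2,-0.1,0.5,0,0],[0.2,-0.1,0.9,0,0],[0.2,-0.1,1.2,0,0],[0.2,-0.1,1.5,0,0],[0.2,-0.1,1.8,0,0],[0.2,-0.1,2.1,0,0],[0.2,-0.1,2.3,0,0],[0.2,-0.1,2.5,0,0],[0.2,-0.1,2.5,0,0]], "force": 6}}

```text
time_s: 36.53
tool_pos: [0.5233, -0.3515, 0.0613]
tcp_rot: [3.141, -0.0, 2.031]
contact_force: [1.4, -1.9, 1.6]
grip_width: 0.113
grasp_force: 6.0
```

Emit:
{"fn": "send_rows", "kwargs": {"deltas": [[0,0,0,0,1.3],[0,0,0,0,1.3],[0,0,0,0,1.8],[0,0,0,0,2.6],[0,0,0,0,3],[0,0,0,0,3],[0,0,-4,0,3],[0,0,-8,0,3],[0,0,-12,0,3],[0,0,-16,0,3]]}}

```text
time_s: 37.37
tool_pos: [0.5228, -0.3513, 0.2232]
tcp_rot: [-3.141, -0.001, 2.031]
contact_force: [0.3, -0.5, -0.0]
grip_width: 0.341
grasp_force: 0.0
```

```bash
python3 - <<'E'
from rk import *
rfit("red_bracket",.066);rfit("yellow_bracket",0)
go([.44,.31,.24],-.6+np.pi)
E
```

```text
scene red_bracket rack frame [0.0051 0.0653 0.0072] loss 0.056
side red_bracket rack frame [ 0.0048  0.0653 -0.0222] loss 0.059
scene yellow_bracket rack frame [ 0.002  -0.0022 -0.0025] loss 0.049
side yellow_bracket rack frame [ 0.0018 -0.0019 -0.0005] loss 0.052
go [62.88 21.97 -1.88] turn -29.3 yaw now 116.4
```

Emit:
{"fn": "send_rows", "kwargs": {"deltas": [[62,21,-2,-29,4],[62,21,-2,-29,4],[62,21,-2,-29,4],[62,21,-2,-29,4],[62,21,-2,-29,4],[62,21,-2,-29,4],[62,21,-2,-29,4],[62,21,-2,-29,4],[62,21,-2,-29,4],[62,21,-2,-29,4]]}}

```text
time_s: 38.6
tool_pos: [0.4664, 0.0629, 0.2333]
tcp_rot: [-3.14, -0.002, 2.537]
contact_force: [1.2, 0.3, 0.3]
grip_width: 0.457
grasp_force: 0.0
```

```bash
python3 - <<'E'
from rk import *
go([.44,.31,.24],-.61)
E
```

```text
go [16.23 18.82 -0.67] turn 0.3 yaw now 145.3
```

Emit:
{"fn": "send_rows", "kwargs": {"deltas": [[16,18.8,0,0,4],[16,18.8,0,0,4],[16,18.8,0,0,4],[16,18.8,0,0,4],[16,18.8,0,0,4],[16,18.8,0,0,4],[16,18.8,0,0,4],[16,18.8,0,0,4],[16,18.8,0,0,4]]}}

```text
time_s: 39.35
tool_pos: [0.4423, 0.3062, 0.2331]
tcp_rot: [-3.139, -0.001, 2.538]
contact_force: [-0.4, 0.5, 0.4]
grip_width: 0.455
grasp_force: 0.0
```

```bash
python3 - <<'E'
from f2 import *
look(["green"],p0={"green":[.429,.319,-.61]})
go([.4284,.3194,.013],-.61)
E
```

```text
wrist tcp [0.442 0.306 0.233] q6 -0.38
green [ 0.4285  0.3192 -0.6089] loss 0.029 conf 0.97 [297, 103, 345, 179]
go [ 1.98  0.36 22.07] turn 0.2 yaw now 145.3
```

Emit:
{"fn": "send_rows", "kwargs": {"deltas": [[1.9,0.3,4,0,4],[1.9,0.3,8,0,4],[1.9,0.3,12,0,4],[1.9,0.3,16,0,4],[1.9,0.3,19,0,4],[1.9,0.3,20.5,0,4],[1.9,0.3,21,0,4],[1.9,0.3,21,0,4]]}}

```text
time_s: 40.12
tool_pos: [0.4288, 0.3184, 0.0233]
tcp_rot: [-3.139, -0.001, 2.535]
contact_force: [-0.0, -0.2, 0.7]
grip_width: 0.459
grasp_force: 0.0
```

```bash
python3 - <<'E'
from f2 import *
go([.4285,.3192,.0125],-.609)
E
```

```text
go [0.07 0.05 1.08] turn 0.1 yaw now 145.2
```

Emit:
{"fn": "send_rows", "kwargs": {"deltas": [[0.1,0,0.8,0,4],[0.1,0,1.1,0,4],[0.1,0,1.1,0,3],[0.1,0,1.1,0,2],[0.1,0,1.1,0,0],[0.1,0,1.1,0,0],[0.1,0,1.1,0,0],[0.1,0,1.1,0,0],[0.1,0,1.1,0,0],[0.1,0,1.1,0,0]], "force": 25}}

```text
time_s: 40.95
tool_pos: [0.4285, 0.3208, 0.0138]
tcp_rot: [3.141, 0.0, 2.537]
contact_force: [-0.5, -0.1, 5.2]
grip_width: 0.112
grasp_force: 25.0
```

```bash
python3 - <<'E'
from f2 import *
s=ctrl.state();print(s["tool_pos"],s["grip_width"],s["grasp_force"]);go([.5525,-.032,.16],2.3)
E
```

```text
[0.42849706 0.32076739 0.0137556 ] 0.11173218988792187 25.000762045383453
go [-30.26 -21.97 -14.63] turn 13.6 yaw now 145.4
```

Emit:
{"fn": "send_rows", "kwargs": {"deltas": [[0,0,-4,0,0],[0,0,-8,0,0],[-2,-1.5,-12,0,0],[-5,-3.6,-14.6,4,0],[-8,-5.8,-14.6,8,0],[-11,-8,-14.6,13,0],[-14,-10.2,-14.6,13,0],[-17,-12.4,-14.6,13,0],[-20,-14.6,-14.6,13,0],[-23,-16.8,-14.6,13,0]]}}

```text
time_s: 41.78
tool_pos: [0.522, 0.0499, 0.1592]
tcp_rot: [-3.141, -0.0, 2.31]
contact_force: [0.9, 0.4, -1.1]
grip_width: 0.115
grasp_force: 25.0
```

```bash
python3 - <<'E'
from f2 import *
go([.5525,-.032,.08],2.3)
E
```

```text
go [-8.11 -3.26  7.91] turn 0.6 yaw now 132.4
```

Emit:
{"fn": "send_rows", "kwargs": {"deltas": [[-3.5,-1.4,0,0,0],[-7,-2.8,0,0,0],[-8.1,-3.2,1,0,0],[-8.1,-3.2,4,0,0],[-8.1,-3.2,6.5,0,0],[-8.1,-3.2,7.5,0,0],[-8.1,-3.2,7.5,0,0],[-8.1,-3.2,7.5,0,0]]}}

```text
time_s: 42.45
tool_pos: [0.5526, -0.0292, 0.0841]
tcp_rot: [-3.141, -0.001, 2.311]
contact_force: [0.4, 0.5, -1.4]
grip_width: 0.112
grasp_force: 25.0
```

```bash
python3 - <<'E'
from f2 import *
go([.552,-.032,.066],2.31)
E
```

```text
go [-0.17 -0.23  1.81] turn 0.0 yaw now 132.4
```

Emit:
{"fn": "send_rows", "kwargs": {"deltas": [[-0.1,-0.1,0.7,0,0],[-0.1,-0.1,1.3,0,0],[-0.1,-0.1,1.6,0,0],[-0.1,-0.1,1.8,0,0],[-0.1,-0.1,1.9,0,0],[-0.1,-0.1,1.9,0,0]]}}

```text
time_s: 42.95
tool_pos: [0.553, -0.0311, 0.0658]
tcp_rot: [3.141, 0.0, 2.31]
contact_force: [-1.4, 0.6, -0.7]
grip_width: 0.109
grasp_force: 25.0
```

Emit:
{"fn": "send_rows", "kwargs": {"deltas": [[0,0,0.1,0,0],[0,0,0.1,0,2],[0,0,0.1,0,3],[0,0,0.1,0,3.5],[0,0,-4,0,3.5],[0,0,-8,0,3.5],[0,0,-12,0,3.5],[0,0,-15,0,3.5],[0,0,-15,0,3.5],[0,0,-15,0,3.5]]}}

```text
time_s: 43.78
tool_pos: [0.5542, -0.0312, 0.2173]
tcp_rot: [3.139, 0.003, 2.31]
contact_force: [-0.2, -0.2, -0.6]
grip_width: 0.4
grasp_force: 0.0
```

```bash
python3 - <<'E'
from f2 import *
M["green"]=("green_bracket",BR,[.553,-.032,2.31],.052)
look(["green"]);look(["green"],None,"side")
go([.553,-.032,.0665],2.31)
E
```

```text
wrist tcp [ 0.554 -0.031  0.217] q6 -0.82
green [ 0.5534 -0.0326  2.3106] loss 0.043 conf 0.77 [286, 126, 341, 214]
side tcp [ 0.552 -0.031  0.214] q6 -0.82
green [ 0.5549 -0.031   2.2874] loss 0.129 conf 0.85 [297, 198, 325, 221]
go [-0.19  0.06 14.71] turn -0.0 yaw now 132.4
```

Emit:
{"fn": "send_rows", "kwargs": {"deltas": [[-0.1,0.1,4,0,4],[-0.1,0.1,8,0,4],[-0.1,0.1,12,0,4],[-0.1,0.1,14,0,4],[-0.1,0.1,14.6,0,4],[-0.1,0.1,14.8,0,4],[-0.1,0.1,14.8,0,4],[-0.1,0.1,14.8,0,4],[-0.1,0.1,14.8,0,2],[-0.1,0.1,14.8,0,0]]}}

```text
time_s: 44.82
tool_pos: [0.5554, -0.0313, 0.0689]
tcp_rot: [3.14, 0.002, 2.31]
contact_force: [0.0, 0.4, 0.3]
grip_width: 0.346
grasp_force: 0.0
```

Emit:
{"fn": "send_rows", "kwargs": {"deltas": [[0,0,0,0,0],[0,0,0,0,0],[0,0,0,0,0],[0,0,0,0,0],[0,0,0,0,0],[0,0,0,0,0]]}}

```text
time_s: 45.32
tool_pos: [0.5545, -0.0312, 0.0678]
tcp_rot: [3.141, 0.0, 2.31]
contact_force: [-1.8, 0.1, 5.2]
grip_width: 0.112
grasp_force: 25.0
```

```bash
python3 - <<'E'
from rk import *
s=ctrl.state();print(s["tool_pos"],s["grip_width"],s["grasp_force"])
p=slot(-.066,.009); go([*p,.20],-1.112)
E
```

```text
[ 0.55451442 -0.03124853  0.06784895] 0.11156245095233902 25.000950694084167
go [-19.79 -30.18 -13.21] turn 16.1 yaw now 132.4
```

Emit:
{"fn": "send_rows", "kwargs": {"deltas": [[0,0,-4,0,0],[0,0,-8,0,0],[-1.5,-2.3,-11,0,0],[-3.7,-5.7,-13.2,6,0],[-6,-9,-13.2,12,0],[-8,-12.3,-13.2,16,0],[-10.3,-15.7,-13.2,16,0],[-12.5,-19,-13.2,16,0],[-14.7,-22.4,-13.2,16,0],[-17,-26,-13.2,16,0]]}}

```text
time_s: 46.15
tool_pos: [0.4759, -0.3324, 0.199]
tcp_rot: [-3.141, -0.001, 2.031]
contact_force: [1.4, 0.4, -2.4]
grip_width: 0.108
grasp_force: 25.0
```

```bash
python3 - <<'E'
from rk import *
p=slot(-.066,.009); go([*p,.20],-1.112)
E
```

```text
go [-3.84 -3.14 -0.1 ] turn 0.1 yaw now 116.4
```

Emit:
{"fn": "send_rows", "kwargs": {"deltas": [[-3,-2.4,0,0,0],[-3.8,-3.1,2,0,0],[-3.8,-3.1,6,0,0],[-3.8,-3.1,8,0,0],[-3.8,-3.1,8,0,0],[-3.8,-3.1,8,0,0],[-3.8,-3.1,8,0,0]]}}

```text
time_s: 46.73
tool_pos: [0.4669, -0.3792, 0.1205]
tcp_rot: [3.141, 0.001, 2.031]
contact_force: [1.1, -0.8, -1.1]
grip_width: 0.111
grasp_force: 25.0
```

```bash
python3 - <<'E'
from rk import *
p=slot(-.066,.009); go([*p,.088],-1.112)
E
```

```text
go [-0.05 -0.26  3.25] turn 0.1 yaw now 116.4
```

Emit:
{"fn": "send_rows", "kwargs": {"deltas": [[0,-0.2,1.5,0,0],[0,-0.2,2.8,0,0],[0,-0.2,3.2,0,0],[0,-0.2,3.2,0,0],[0,-0.2,3.2,0,0]]}}

```text
time_s: 47.15
tool_pos: [0.4646, -0.3797, 0.0879]
tcp_rot: [3.141, 0.0, 2.031]
contact_force: [-0.5, -0.5, -1.5]
grip_width: 0.111
grasp_force: 25.0
```

```bash
python3 - <<'E'
from rk import *
p=slot(-.066,.009); go([*p,.063],-1.112)
E
```

```text
go [-0.11 -0.03  2.49] turn 0.1 yaw now 116.4
```

Emit:
{"fn": "send_rows", "kwargs": {"deltas": [[0,0,0.5,0,0],[0,0,0.9,0,0],[0,0,1.2,0,0],[0,0,1.5,0,0],[0,0,1.8,0,0],[0,0,2.1,0,0],[0,0,2.3,0,0],[0,0,2.5,0,0],[0,0,2.5,0,0]], "force": 6}}

```text
time_s: 47.9
tool_pos: [0.4641, -0.3794, 0.062]
tcp_rot: [-3.141, -0.001, 2.031]
contact_force: [1.1, -2.4, 1.1]
grip_width: 0.115
grasp_force: 6.0
```

Emit:
{"fn": "send_rows", "kwargs": {"deltas": [[0,0,0,0,1.3],[0,0,0,0,1.3],[0,0,0,0,1.8],[0,0,0,0,2.6],[0,0,0,0,3],[0,0,0,0,3],[0,0,-4,0,3],[0,0,-8,0,3],[0,0,-12,0,3],[0,0,-16,0,3]]}}

```text
time_s: 48.73
tool_pos: [0.4639, -0.3793, 0.224]
tcp_rot: [-3.141, -0.001, 2.031]
contact_force: [0.4, -0.2, 0.3]
grip_width: 0.342
grasp_force: 0.0
```

Emit:
{"fn": "send_rows", "kwargs": {"deltas": [[0,0,-4,0,3],[0,0,-8,0,3],[0,0,-8,0,3],[0,0,-8,0,3]]}}

```text
time_s: 49.07
tool_pos: [0.4653, -0.3806, 0.3054]
tcp_rot: [3.139, 0.005, 2.031]
contact_force: [-0.1, 0.7, -0.2]
grip_width: 0.347
grasp_force: 0.0
```

```bash
python3 - <<'E'
from rk import *
rfit("red_bracket",.066);rfit("yellow_bracket",0);rfit("green_bracket",-.066)
a=ctrl.snapshot("side")[:,:,::-1]; a=cv2.resize(a[120:370,190:440],(590,590),interpolation=cv2.INTER_CUBIC); cv2.imwrite("pics/s10.png",a)
c=ctrl.get_calibration("side"); d=sil("side","jar"); print("jar side",fit([(c,d["region"],None)],JAR,[.606,.187],.008))
E
```

```text
scene red_bracket rack frame [ 0.0052  0.0658 -0.0019] loss 0.044
side red_bracket rack frame [ 0.0047  0.065  -0.0023] loss 0.046
scene yellow_bracket rack frame [ 0.0422  0.0688 -1.5526] loss 0.889
side yellow_bracket rack frame [ 0.0018 -0.0011 -0.0147] loss 0.056
scene green_bracket rack frame [-0.001  -0.0679  0.0011] loss 0.055
side green_bracket rack frame [-0.0006 -0.0669 -0.0146] loss 0.048
jar side (array([0.61009757, 0.1887502 ]), np.float64(0.19026447788417694))
```

View pics/s10.png

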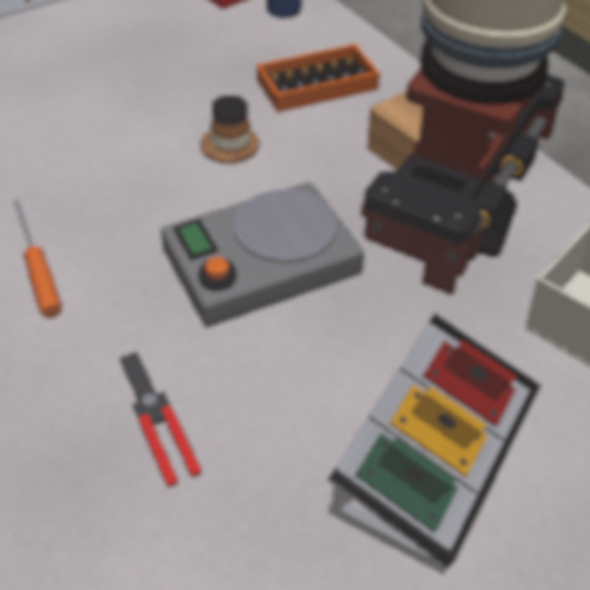

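All three brackets lie flat and side by side on the rack (side view: 470,380, 440,425 and 408,483). The jar is centred on the coaster at (230,128), and the bit case and offcut haven't moved.

```bash
python3 -c "
from bench import ctrl
print(ctrl.hand_in())"
```

```text
the job is handed in; nothing more can be done
None
```

I did every step and handed the job in at about 49 s, but `hand_in()` gave no verdict: the jar stands on the coaster, the tare key was pressed, red, yellow and green were each weighed centred, and all three lie flat in their rack slots.

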